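# Clip the nitrate electrode into the stand and lower the pair into the beaker

## Robot

A 7-joint arm with a two-finger parallel gripper is mounted at the origin on the work surface. World frame = base frame: x ahead of the robot, y to its left, z up, the work surface at z = 0. Lengths are in mm, angles in rad, forces in N, time in s.
With the tool pointing down it reaches from about 425 to 825 mm from the base axis. Payload 3.6 kg.
Tool frame: the origin (TCP) lies on the front face of the gripper's body, between the roots of the fingers; the fingertips stand 84 mm ahead of it and the grasp point (between the pads) lies 65 mm ahead of it (bot.grip_point_offset is the z of the grasp point in the tool frame, in mm); z points along the fingers, y is the direction in which the jaws open and shut (so a half turn about z gives the same grasp; the last joint's range is limited). The gripper opens to 93 mm and grips with 3 to 60 N. Pads are 15 mm wide; open, the fingers measure 128 mm over their backs; the gripper's body (75 mm by 188 mm) begins 65 mm behind the grasp point.
Start: joints at [-1.367, 0.615, -0.013, 1.423, 0.008, 1.103, -0.04], TCP at [148.03, 632.894, 302.74] pointing down, gripper open.
Joint ranges: [-3.12, 3.12], [-0.3, 2.06], [-1.34, 1.32], [0.26, 2.42], [-1.36, 4.5], [0.01, 1.98], [-2.84, 2.84]. Speed limits (rad/s): [2.79, 2.79, 3.14, 3.14, 3.14, 3.14, 3.14].

## Interface

Orientations are given as [roll, pitch, yaw] about the fixed x, y, z axes, in that order (R = Rz(yaw) Ry(pitch) Rx(roll)).
In Python, from rig import bot gives the robot as it stands.
- The arm moves only by the tool arm_command, never from a script. Its argument "series" is a list of rows, each a list of 7 numbers: the opening, from 0 (shut) to 1 (fully open), then the shift along the world's x, y, z in cm, then the turn, a rotation vector about the world's x, y, z in rad. A call has 1 to 12 rows; each row is the pose to reach, as a shift and turn from the pose commanded when the call began; what a row does not reach only later rows make up. A row lasts 1/12 s, in which the tool goes at most 41.7 mm and 7.16 degrees, less where a joint would pass 70% of its speed; a pose out of reach is approached as far as the arm can. A call with a gripper value outside its range is refused whole. The fingers move at their own pace and stop on an object; the grip force is fixed at half the most. Time passes only in rows, so rows that repeat a pose let the fingers close. It gives the time, the measured TCP pose, the force and the opening at its end, in the units of the state.
- bot.read_state(): the state, without advancing time (a new reading comes with each control period).
- bot.grab_frame(name): name is "scene" or "top" or "wrist"; returns the picture (480x640x3 uint8, red, green, blue); there is no depth.
- bot.calibration(name): a dict with "camera_matrix" (3x3 intrinsics, pixels), "k1" (the pictures are not rectified: a ray, as slopes to the right and down, at radius r is drawn at 1 + k1 r^2 times it, then the intrinsics apply), "camera_from_world" (4x4, takes a point from world to camera coordinates); the wrist camera has in their place "T_tool_cam" (4x4, takes a point from camera to tool coordinates, whose origin is the TCP and whose axes are the flange's). Camera axes: x right, y down, z forward; pixel columns grow to the right and rows downward; lengths in mm; the calibration is good to about 2 mm. A picture is of the moment at which its call begins: read the wrist's pose just before it. calibration takes no time and is no camera call.
- bot.sign_off(): hands the job in, once; it reports no verdict.
The state is a dict: "t": time; "joint_positions": joint angles; "joint_vel": joint speeds; "joint_efforts": joint torques, N m; "tcp_pos": TCP position; "tcp_rot": TCP orientation; "contact_force": force on the tool from outside, world axes, zero at the start; "wrist_torque": the same for the moment, N m; "gripper_width": opening from 0.0 (shut) to 1.0 (fully open).
Only numpy, scipy, OpenCV 4.12 (cv2) and the standard library are available. Lean on these libraries where they do the work, as an engineer would, in place of code of your own. Each camera call takes 0.05 s, during which the arm holds its last target.

## Task

Take the black nitrate electrode (the one with the wide collar) out of the parking rack and slide its shaft sideways, upright and with its collar just above the arm, into the free V seat of the electrode stand until it is fully home and the spring catch has clicked shut behind it. Then press the knob on the column down until the head is fully lowered, so that the electrodes hang in the beaker; leave the beaker and everything else where they stand.

Things in the scene. Friction and masses are not known exactly. Their poses are not given: they have to be found in the camera images.
- electrode_head (a point): centre of the gripping head of the nitrate electrode (the part to mount), a straight black rod upright in a hole of the rack, its axis along z. Head 18 mm across, 46 mm tall (this point half-way up), a brass plug 10 mm across 8 mm higher; collar 24 mm across, 5 mm thick under the head; then a round shaft 12 mm across, 115 mm long. About 60 g, no cable. Only it has a wide collar
- electrode_collar (a point): underside of the electrode's collar, on its axis: 28 mm below electrode_head; the shaft starts here and runs 115 mm down
- electrode_tip (a point): bottom end of the electrode's shaft, on its axis, 143 mm below electrode_head. In the rack it stands about 50 mm deep in its hole
- seat (a point): where the electrode's axis must end up in the free V seat (the one farther from the column), level with the clip arm's top; arm 18 mm thick. Axes: x level, from the open mouth straight into the V (the pushing direction, away from the robot; turns with the stand), y left of it, z up. The V's two faces meet at 60 degrees. In the end the collar rests on the arm or up to 10 mm above it
- catch (a joint): spring catch of the free seat, rad: a steel finger 23 mm long, pivoted beside the mouth (x = -26, y = +13 mm from the seat), slanting inwards. 0 = at rest, seat empty; a 12 mm shaft sliding in pushes it open to about 0.23 with 2 to 8 N, and when the shaft is right in the V it snaps back behind it (to 0.05 to 0.09), presses it into the V and keeps it from coming out
- catch_nose (a point): free end of the catch finger, 2 mm below the arm's top; at rest about 7 mm before (x = -7) and 3 mm left (y = +3) of the seat. The mouth between the catch's pivot and the lead-in opposite begins 30 mm before the seat, open from y = -16 to +10 mm of the seat's axes; it narrows to a fixed cheek at y = -10 mm and the catch
- lift (a joint): height of the stand's sliding head (column knob and clip arm together), m: 0 = fully raised, 0.070 = fully lowered (end stop); starts between 0 and 0.012. It stays where it is left by friction: about 5 to 8 N on the knob moves it down
- knob_top (a point): top of the black mushroom knob on the column, 34 mm across, flat for 26 mm, 60 mm above the arm's top; in the seat's axes at x = +18, y = -95 mm. Pressing it straight down lowers the head. The rest of the head, seated electrodes included, is no higher than this (with an electrode's collar 10 mm up: 9 mm higher)
- reference_head (a point): centre of the head of the reference electrode (glass, white head, same sizes as the other) that is fixed in the occupied seat, 40 mm beside the free one
- beaker_rim (a point): mouth centre of the empty 250 ml glass beaker (70 mm across, 66 mm inside, 95 mm tall, 100 g, loose) standing on the stand's base plate (14 mm high) under the arm, midway between the seats. Head raised, the electrodes' tips hang 13 to 25 mm above its rim; lowered, about 45 mm inside, clear of the bottom
- rack: fixed white parking block, 56 mm (x) by 150 mm (y) by 60 mm tall, origin at the centre of its underside; three holes 13.5 mm across and 50 mm deep in a row along its y, 45 mm apart (y = -45, 0, 45). Which hole holds which thing varies
- probe_middle (a point): half-way up the temperature probe in another hole of the rack: plain steel rod 12 mm across with a slim cap 15 mm across, 150 mm tall overall, no collar; leave
- tube_middle (a point): half-way up a glass test tube with a push cap in the rack, 12 mm across, 100 mm tall; leave
- flask_a: conical flask, 82 mm across, 140 mm tall, origin under its centre; leave
- flask_b: second conical flask, the same; leave
- dish: shallow glass dish 90 mm across, 16 mm tall; leave
- buffer: white plastic bottle 52 mm across, 105 mm tall; leave
- vial: small amber vial 28 mm across, 50 mm tall; leave
- spatula: steel laboratory spatula, 164 mm long, 6 mm thick, lying on the bench; leave
- stand: fixed electrode stand: base plate 170 (x) by 220 (y) by 14 mm, origin under its centre, x as the seat's x. A column at x = 18, y = -75 mm carries the sliding head: black knob, and below it the clip arm, a bar 9 to 27 mm behind the seats' axes, running over both seats at y = -20 (occupied) and y = +20 mm (free). Nothing stands above the arm's top near the free seat
- electrode: the whole nitrate electrode; origin at electrode_tip
Things that resemble listed ones, but are neither listed nor needed, are in the scene too. There is more than one size of the electrode; the job needs the largest. What is shaped like the part that bears beaker_rim but blue is not meant.

How it is judged:
By the outcome, as a careful person would: the job done as asked, in the order asked, and still so for the second after the job is handed in, with the robot touching nothing.
It also fails if it takes over 58 s, if anything falls off the work surface, if the arm or the gripper's body presses on something with over 40 N, if the wrist force passes 120 N, or if a joint passes its speed limit or range.

## Working session

There is one attempt and no reset: what is moved stays moved. The work goes in short steps, Python scripts to look and compute and a tool call to move; the robot and the scene stay as the last step left them, time stands still between calls to the robot, and variables do not carry over. Pictures are saved under pics/ and viewed, and the job is handed in when it is done.

Besides the shell and the picture viewer there is one more tool, called after "Emit:" as name(argument=value, ...) on one line, values as JSON. arm_command: Moves the arm, as the interface text tells. Its arguments: {"type":"object","properties":{"series":{"type":"array"}},"required":["series"]}

```bash
ls; mkdir -p pics; python3 - <<'E'
from rig import bot
import cv2,numpy as np
s=bot.read_state();print(s)
for n in("scene","top","wrist"):
    f=bot.grab_frame(n);cv2.imwrite(f"pics/{n}0.png",f[:,:,::-1]);c=bot.calibration(n)
    print(n,{k:np.round(v,4).tolist() for k,v in c.items()})
print(bot.grip_point_offset)
E
```

```text
pics
{'t': 0.0, 'joint_positions': array([-1.36747031,  0.61590794, -0.01260981,  1.42490071,  0.00809039,
        1.10339277, -0.04039664]), 'joint_vel': array([-1.25890464e-03, -5.11992199e-04, -4.27646023e-04, -7.81322984e-05,
        6.47591725e-04,  2.12453299e-03, -1.24504281e-04]), 'joint_efforts': array([-1.74286185e-07, -4.58931828e+01,  2.09084591e-01, -1.65746945e+01,
       -6.10709167e-02,  2.06376251e-02,  2.36532942e-04]), 'tcp_pos': array([147.93280183, 632.34661044, 301.58764077]), 'tcp_rot': array([-3.13903406e+00,  3.20599252e-05,  2.91182688e+00]), 'contact_force': array([ 0.38113229, -1.01347117,  0.62439948]), 'wrist_torque': array([0.00011633, 0.00475279, 0.00259946]), 'gripper_width': 0.9989097061199173}
scene {'camera_matrix': [[602.5628, 0.0, 316.6752], [0.0, 602.5628, 226.6076], [0.0, 0.0, 1.0]], 'k1': -0.0353, 'camera_from_world': [[0.5992, 0.8006, -0.0044, -316.1569], [0.4295, -0.3261, -0.8421, -93.5348], [-0.6756, 0.5028, -0.5393, 1869.9399], [0.0, 0.0, 0.0, 1.0]]}
top {'camera_matrix': [[509.3141, 0.0, 322.9169], [0.0, 509.3141, 234.77], [0.0, 0.0, 1.0]], 'k1': -0.1456, 'camera_from_world': [[0.0038, -0.9999, 0.0099, -26.5674], [-0.9943, -0.0049, -0.1066, 569.3362], [0.1067, -0.0094, -0.9942, 1155.3672], [0.0, 0.0, 0.0, 1.0]]}
wrist {'camera_matrix': [[335.9787, 0.0, 320.9635], [0.0, 335.9787, 236.7419], [0.0, 0.0, 1.0]], 'k1': -0.0297, 'T_tool_cam': [[0.0012, -0.9661, -0.258, 71.6547], [1.0, 0.0011, 0.0008, -0.6981], [-0.0005, -0.258, 0.9661, -81.9707], [0.0, 0.0, 0.0, 1.0]]}
65.3
```

View pics/scene0.png

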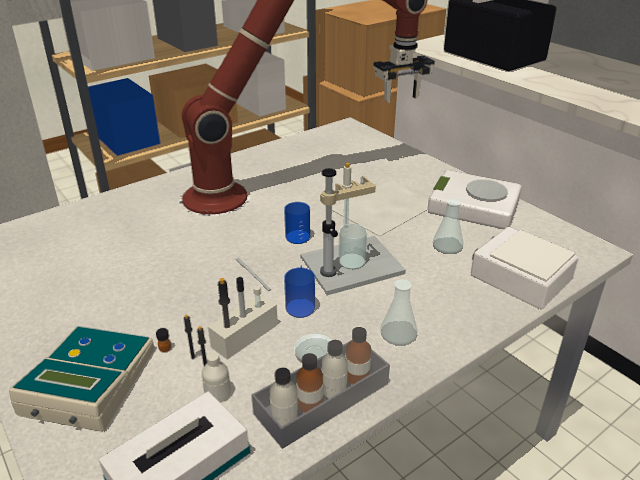

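View pics/top0.png

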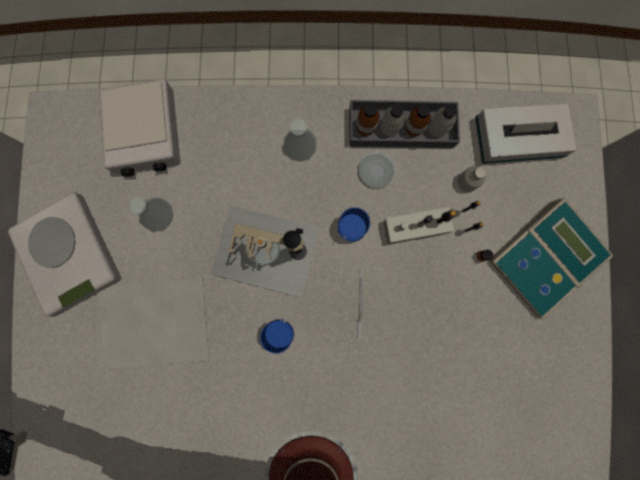

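View pics/wrist0.png

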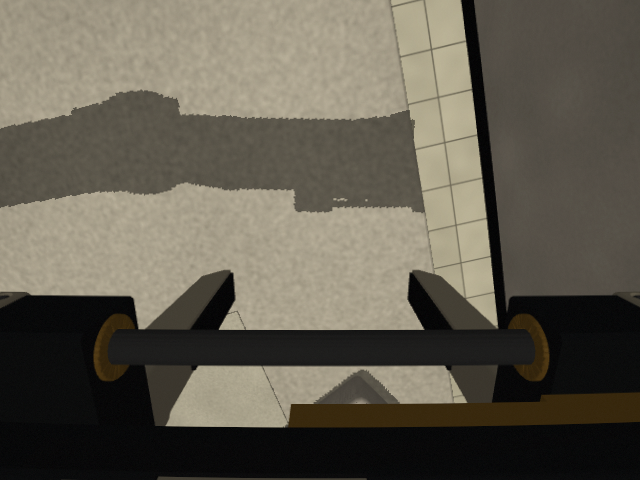

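```bash
cat > h.py <<'E'
from rig import bot
import cv2,numpy as np
from scipy.spatial.transform import Rotation as R
def ext(n,st=None):
    c=bot.calibration(n)
    if n!="wrist": return c,np.array(c["camera_from_world"])
    T=np.eye(4);T[:3,:3]=R.from_euler('xyz',st["tcp_rot"]).as_matrix();T[:3,3]=st["tcp_pos"]
    return c,np.linalg.inv(T@np.array(c["T_tool_cam"]))
def proj(n,P,st=None):
    c,E=ext(n,st);p=E[:3,:3]@np.array(P,float)+E[:3,3];s=p[:2]/p[2];s=s*(1+c["k1"]*(s@s));K=c["camera_matrix"]
    return np.array([K[0][0]*s[0]+K[0][2],K[1][1]*s[1]+K[1][2]])
def ray(n,uv,st=None):
    c,E=ext(n,st);K=np.array(c["camera_matrix"]);d=np.array([(uv[0]-K[0,2])/K[0,0],(uv[1]-K[1,2])/K[1,1]])
    s=d.copy()
    for _ in range(30): s=d/(1+c["k1"]*(s@s))
    return -E[:3,:3].T@E[:3,3],E[:3,:3].T@np.array([*s,1])
def atz(n,uv,z,st=None):
    o,d=ray(n,uv,st);return o+d*(z-o[2])/d[2]
def tri(*obs):
    A=np.zeros((3,3));b=np.zeros(3);L=[]
    for ob in obs:
        o,d=ray(*ob);d=d/np.linalg.norm(d);M=np.eye(3)-np.outer(d,d);A+=M;b+=M@o;L.append((M,o))
    x=np.linalg.solve(A,b);return x,[round(float(np.linalg.norm(M@(x-o))),1) for M,o in L]
def crop(f,x0,y0,w,h,k,name):
    c=cv2.resize(f[y0:y0+h,x0:x0+w],None,fx=k,fy=k,interpolation=cv2.INTER_CUBIC);
    if c.ndim==3 and name: cv2.imwrite("pics/"+name,c)
E
python3 - <<'E'
from h import *
s=cv2.imread("pics/scene0.png");t=cv2.imread("pics/top0.png")
crop(s,170,260,130,110,6,"s_rack.png");crop(s,285,150,130,140,4,"s_stand.png")
crop(t,210,195,120,110,5,"t_stand.png");crop(t,380,190,115,80,6,"t_rack.png")
E
```

```text
(no output)
```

View pics/s_rack.png

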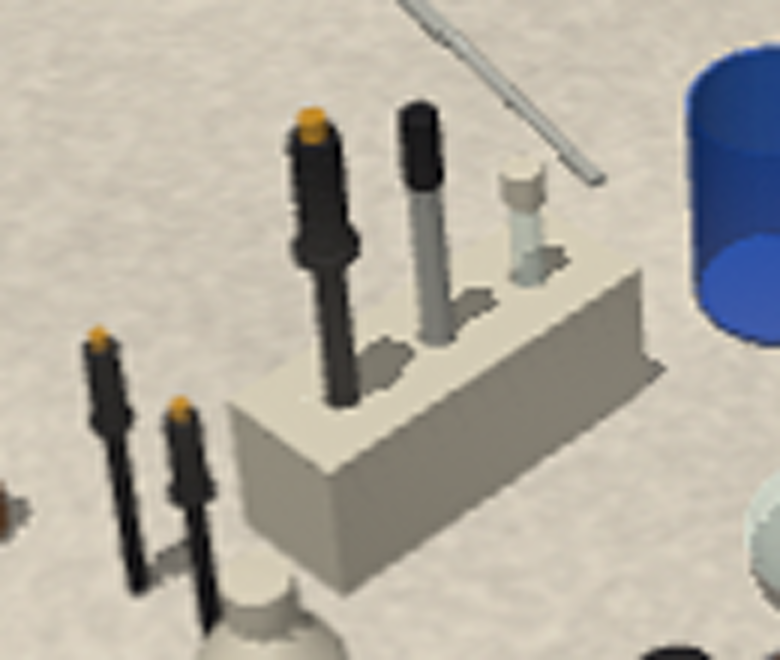

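View pics/s_stand.png

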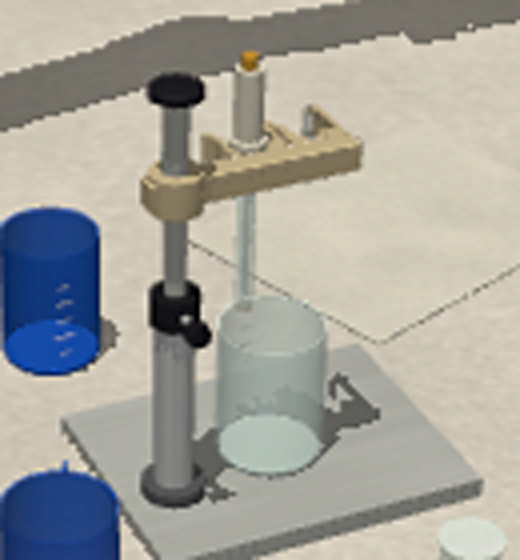

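View pics/t_stand.png

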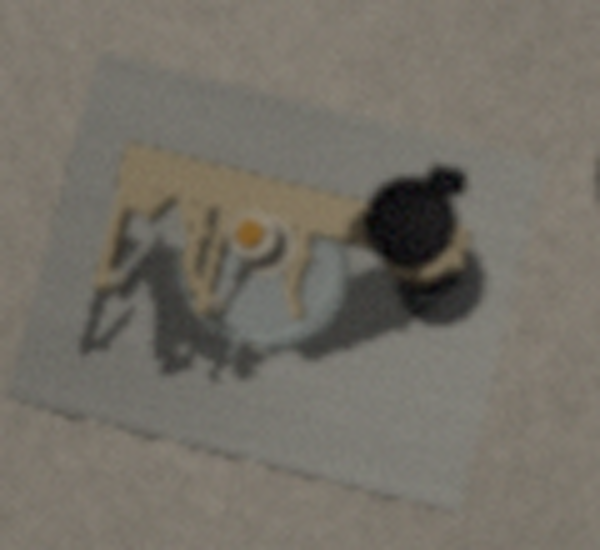

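View pics/t_rack.png

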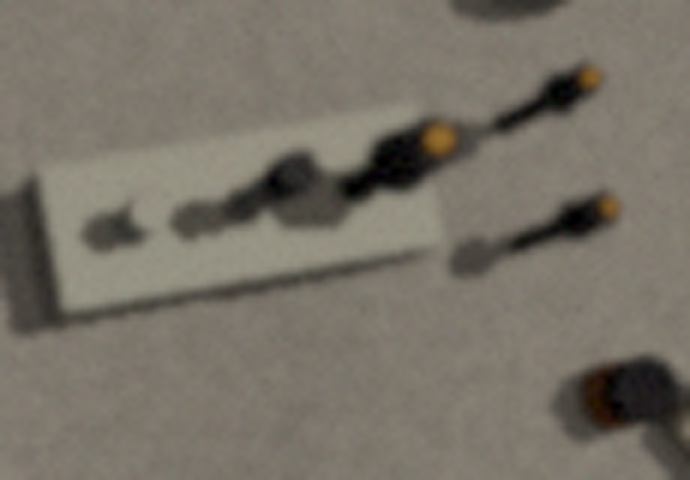

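```bash
python3 - <<'E'
from h import *
np.set_printoptions(precision=1,suppress=True)
print("plug",tri(("scene",(170+313/6,260+112/6)),("top",(380+439/6,190+138/6))))
for z in (180,184,188): print(atz("top",(380+439/6,190+138/6),z),atz("scene",(170+313/6,260+112/6),z))
# collar underside/shaft base in scene: hole exit
print("hole",atz("scene",(170+343/6,260+402/6),60))
print("knob",tri(("scene",(285+176/4,150+88/4)),("top",(210+411/5,195+221/5))))
C=np.array([atz("top",(210+u/5,195+v/5),14) for u,v in((105,55),(545,160),(455,510),(10,398))]);print(C)
m=C.mean(0);xa=(C[0]+C[1]-C[2]-C[3])[:2];ya=(C[0]+C[3]-C[1]-C[2])[:2]
print(m,np.degrees([np.arctan2(xa[1],xa[0]),np.arctan2(-ya[0],ya[1])]),np.linalg.norm(xa)/2,np.linalg.norm(ya)/2)
C=np.array([atz("scene",(285+u/4,150+v/4),14) for u,v in((482,488),(362,346),(62,422))]);print("scene corners",C)
print("refplug",tri(("scene",(285+249/4,150+57/4)),("top",(210+250/5,195+233/5))))
# rack top corners
for uv in((40,175),(420,100),(440,248),(62,312)):print("rack top cam",atz("top",(380+uv[0]/6,190+uv[1]/6),60))
for uv in((640,268),(332,473),(230,402)):print("rack scene",atz("scene",(170+uv[0]/6,260+uv[1]/6),60))
E
```

```text
plug (array([ 599.5, -291.7,  182.3]), [0.4, 0.4])
[ 600. -292.  180.] [ 596.5 -290.6  180. ]
[ 599.4 -290.9  184. ] [ 601.3 -292.9  184. ]
[ 598.8 -289.8  188. ] [ 606.1 -295.2  188. ]
hole [ 606.9 -296.7   60. ]
knob (array([532.5,  33.4, 294.9]), [0.4, 0.4])
[[639.1 195.2  14. ]
 [589.7 -14.9  14. ]
 [424.8  26.4  14. ]
 [475.6 236.6  14. ]]
[532.3 110.8  14. ] [-14.1 -13.4] 169.32150313074393 216.04966828499371
scene corners [[652.4 185.9  14. ]
 [485.4 233.1  14. ]
 [434.3  17.   14. ]]
refplug (array([527.7,  91.3, 295. ]), [0.8, 0.8])
rack top cam [ 602.9 -169.4   60. ]
rack top cam [ 633.1 -317.4   60. ]
rack top cam [ 575.7 -323.8   60. ]
rack top cam [ 550.5 -177.3   60. ]
rack scene [ 609.2 -171.9   60. ]
rack scene [ 636.3 -317.8   60. ]
rack scene [ 582.8 -328.8   60. ]
```

Emit:
arm_command(series=[[1,28,-25,13,0,0,-0.8],[1,28,-25,13,0,0,-0.8],[1,28,-25,13,0,0,-0.8],[1,28,-25,13,0,0,-0.8],[1,28,-25,13,0,0,-0.8],[1,28,-25,13,0,0,-0.8],[1,28,-25,13,0,0,-0.8],[1,28,-25,13,0,0,-0.8],[1,28,-25,13,0,0,-0.8],[1,28,-25,13,0,0,-0.8],[1,28,-25,13,0,0,-0.8]])

```text
t: 1.07
tcp_pos: [433.5, 377.2, 434.8]
tcp_rot: [3.137, 0.004, 2.1]
contact_force: [-0.5, -0.5, 0.2]
gripper_width: 1.0
```

Emit:
arm_command(series=[[1,9,-31,0,0,0,-0.77],[1,9,-31,0,0,0,-0.77],[1,9,-31,0,0,0,-0.77],[1,9,-31,0,0,0,-0.77],[1,9,-31,0,0,0,-0.77],[1,9,-31,0,0,0,-0.77],[1,9,-31,0,0,0,-0.77],[1,9,-31,0,0,0,-0.77],[1,9,-31,0,0,0,-0.77],[1,9,-31,0,0,0,-0.77]])

```text
t: 1.9
tcp_pos: [517.9, 71.8, 432.3]
tcp_rot: [-3.141, -0.0, 1.338]
contact_force: [-0.8, 0.8, -0.0]
gripper_width: 0.999
```

```bash
python3 - <<'E'
from h import *
import pickle
s=bot.read_state();f=bot.grab_frame("wrist");pickle.dump(s,open("w1.pkl","wb"))
cv2.imwrite("pics/w1.png",f[:,:,::-1]);print(s["tcp_pos"],s["tcp_rot"],s["joint_vel"].round(3),s["joint_positions"])
for P in((537.5,130,235),(528,91,295),(532.5,33.4,295)):print(proj("wrist",P,s))
E
```

```text
[517.91086207  71.82474852 432.33125937] [-3.14055262e+00 -6.33856835e-05  1.33840818e+00] [-0.047  0.004 -0.067 -0.003 -0.018  0.002 -0.001] [-0.54578994  0.33736814  0.52664496  1.57936096 -0.17527839  1.27315243
 -0.22432053]
[328.52498649 159.54952605]
[329.49603282 224.19188068]
[353.66112117 299.62594472]
```

View pics/w1.png

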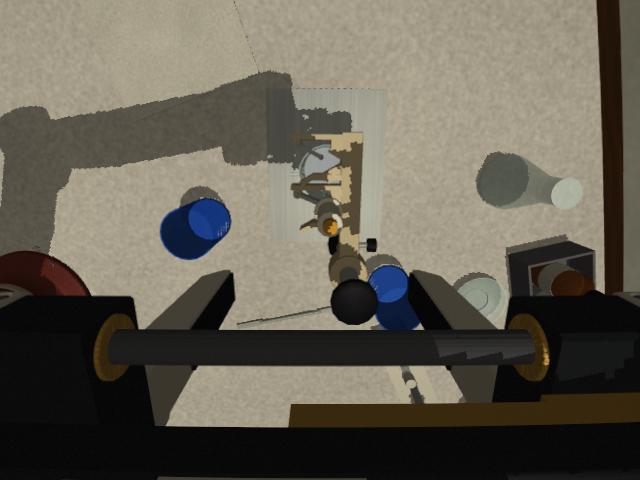

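```bash
python3 - <<'E'
from h import *
crop(cv2.imread("pics/w1.png"),270,115,130,100,6,"w1c.png")
E
```

```text
(no output)
```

View pics/w1c.png

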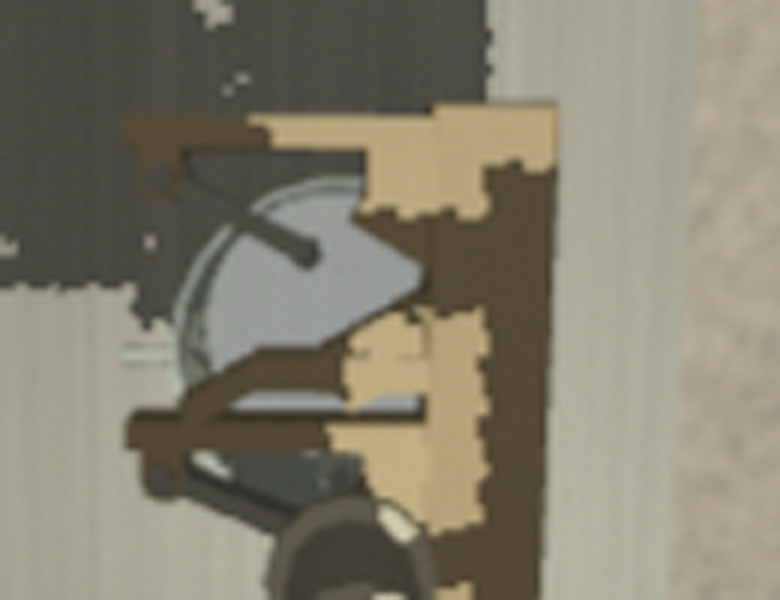

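Emit:
arm_command(series=[[1,9,-42,-10,0,0,0.43],[1,9,-42,-10,0,0,0.43],[1,9,-42,-10,0,0,0.43],[1,9,-42,-10,0,0,0.43],[1,9,-42,-10,0,0,0.43],[1,9,-42,-10,0,0,0.43],[1,9,-42,-10,0,0,0.43],[1,9,-42,-10,0,0,0.43],[1,9,-42,-10,0,0,0.43],[1,9,-42,-10,0,0,0.43],[1,9,-42,-10,0,0,0.43],[1,9,-42,-10,0,0,0.43]])

```text
t: 2.95
tcp_pos: [606.8, -352.2, 328.2]
tcp_rot: [-3.135, 0.001, 1.766]
contact_force: [-0.6, -0.6, 0.1]
gripper_width: 1.0
```

Emit:
arm_command(series=[[1,0,0,0,0,0,0],[1,0,0,0,0,0,0]])

```text
t: 3.12
tcp_pos: [609.7, -343.9, 332.0]
tcp_rot: [3.141, -0.003, 1.776]
contact_force: [0.1, -0.2, 0.5]
gripper_width: 1.004
```

```bash
python3 - <<'E'
from h import *
import pickle
s=bot.read_state();f=bot.grab_frame("wrist");pickle.dump(s,open("w2.pkl","wb"))
cv2.imwrite("pics/w2.png",f[:,:,::-1]);print(s["tcp_pos"],s["tcp_rot"],s["joint_vel"].round(3),s["joint_positions"])
for P in((599.5,-291.7,184),(601,-293,60)):print(proj("wrist",P,s))
crop(f[:,:,::-1],250,80,180,150,4,"w2c.png")
E
```

```text
[ 609.6861217  -343.88412757  332.00259471] [ 3.14073419 -0.00321972  1.77588859] [-0.021 -0.024 -0.005  0.001  0.002 -0.001  0.003] [ 0.27520352  0.70952607  0.42837702  1.21692878 -0.28975716  1.27543483
  0.90087083]
[322.38811024 175.11634552]
[323.02840704 167.40645371]
```

View pics/w2.png

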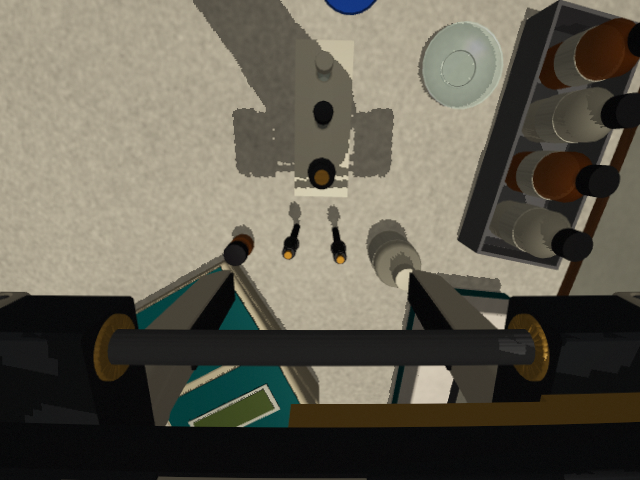

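View pics/w2c.png

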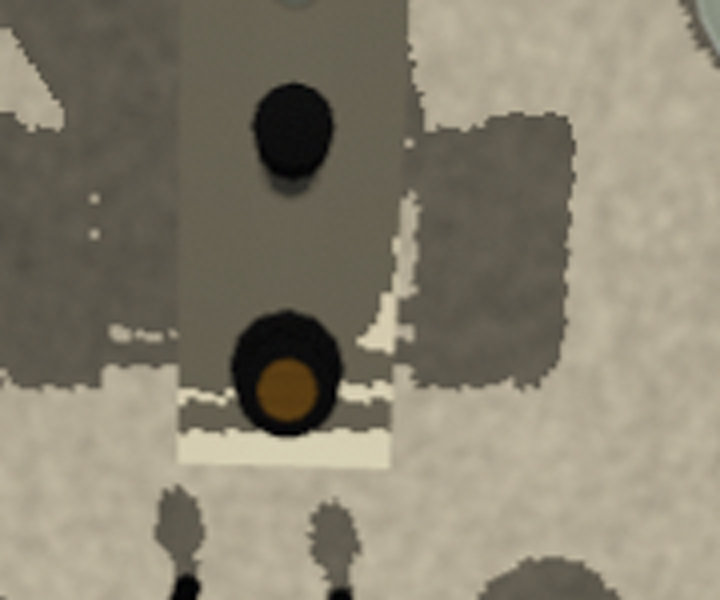

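```bash
python3 - <<'E'
from h import *
import pickle
s=pickle.load(open("w2.pkl","rb"))
print(atz("wrist",(321.8,177.5),184,s), atz("wrist",(250+180/4,80+464/4),60,s),atz("wrist",(250+390/4,80+468/4),60,s),atz("wrist",(250+180/4,80),60,s))
print(tri(("wrist",(321.8,177.5),s),("top",(380+439/6,190+138/6)),("scene",(170+313/6,260+112/6))))
print(bot.read_state()["tcp_pos"])
E
```

```text
[ 599.43858993 -293.34409063  184.        ] [ 578.12598437 -328.12199095   60.        ] [ 632.68636622 -317.78806535   60.        ] [ 556.8610253  -216.32835413   60.        ]
(array([ 599.57212919, -292.31083971,  182.43638644]), [1.2, 1.0, 0.3])
[ 609.80868504 -343.49476165  332.75667847]
```

Emit:
arm_command(series=[[1,-0.6,3,0,0,0,0],[1,-1.0,5.0,0,0,0,0],[1,-1.0,5.0,-3,0,0,0],[1,-1.0,5.0,-6,0,0,0],[1,-1.0,5.0,-9,0,0,0],[1,-1.0,5.0,-11,0,0,0],[1,-1.0,5.0,-11.7,0,0,0],[1,-1.0,5.0,-11.7,0,0,0],[1,-1.0,5.0,-11.7,0,0,0]])

```text
t: 3.92
tcp_pos: [599.2, -295.9, 217.2]
tcp_rot: [3.14, 0.001, 1.774]
contact_force: [-0.1, -1.7, -0.5]
gripper_width: 0.999
```

```bash
python3 - <<'E'
from h import *
import pickle
f=bot.grab_frame("scene");crop(f[:,:,::-1],150,190,200,150,4,"s3.png")
s=bot.read_state();f=bot.grab_frame("wrist")
cv2.imwrite("pics/w3.png",f[:,:,::-1]);print(s["tcp_pos"],s["tcp_rot"],s["contact_force"])
E
```

```text
[ 599.25125159 -296.6592168   217.90982779] [3.13851624e+00 2.00067591e-03 1.77337308e+00] [ 0.3129399  -0.34902037 -0.09161623]
```

View pics/s3.png

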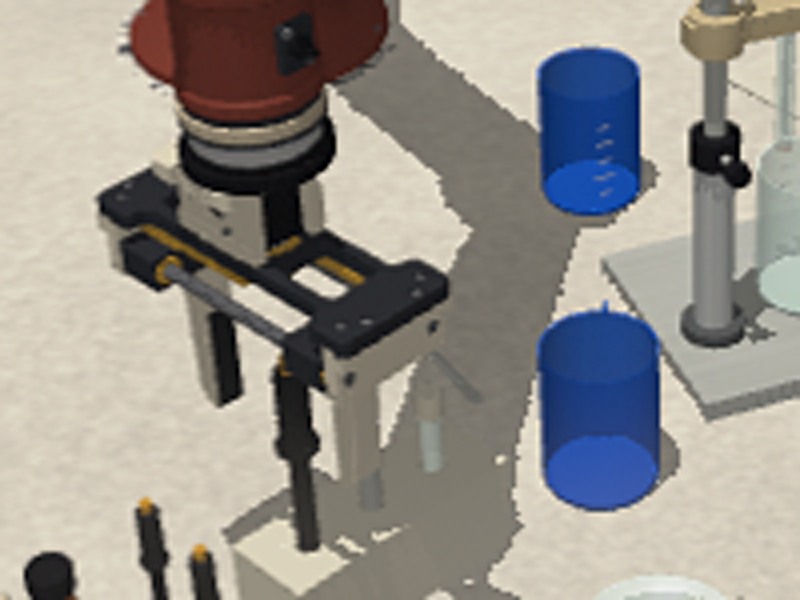

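View pics/w3.png

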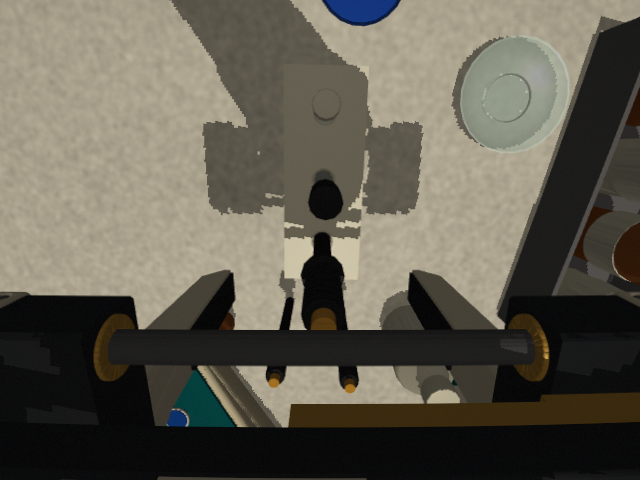

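Emit:
arm_command(series=[[1,0.1,0.3,0,0,0,0],[0,0.1,0.35,0,0,0,0],[0,0.1,0.35,0,0,0,0],[0,0.1,0.35,0,0,0,0],[0,0.1,0.35,0,0,0,0],[0,0.1,0.35,0,0,0,0],[0,0.1,0.35,0,0,0,0],[0,0.1,0.35,0,0,0,0],[0,0.1,0.35,0,0,0,0],[0,0.1,0.35,0,0,0,0]])

```text
t: 4.85
tcp_pos: [599.0, -293.7, 215.7]
tcp_rot: [-3.141, -0.0, 1.772]
contact_force: [0.0, -0.5, 0.8]
gripper_width: 0.407
```

```bash
python3 - <<'E'
from h import *
s=bot.read_state();print(s)
E
```

```text
{'t': 4.85, 'joint_positions': array([ 0.2055363 ,  0.7544416 ,  0.3994319 ,  1.47832288, -0.32743754,
        0.97536316,  0.89318334]), 'joint_vel': array([-0.00135082,  0.00108752,  0.00035272, -0.00175643,  0.00036984,
        0.00089452, -0.00045712]), 'joint_efforts': array([ 7.39884737e-03, -4.81324732e+01,  5.31954691e+00, -1.45241377e+01,
       -2.13813636e-02,  7.23867025e-02, -8.90739148e-05]), 'tcp_pos': array([ 598.99640074, -293.66275999,  215.68590242]), 'tcp_rot': array([-3.14141521e+00, -4.47122834e-05,  1.77174880e+00]), 'contact_force': array([ 0.04302092, -0.52160151,  0.83759228]), 'wrist_torque': array([-0.11532598,  0.04617973,  0.03153285]), 'gripper_width': 0.40740813794128755}
```

Still closing; continue.

Emit:
arm_command(series=[[0,0,0,0,0,0,0],[0,0,0,0,0,0,0],[0,0,0,0,0,0,0],[0,0,0,0,0,0,0],[0,0,0,0,0,0,0],[0,0,0,0,0,0,0]])

```text
t: 5.35
tcp_pos: [599.1, -293.6, 215.7]
tcp_rot: [-3.142, 0.0, 1.772]
contact_force: [0.3, -0.2, -0.0]
gripper_width: 0.189
```

Emit:
arm_command(series=[[0,0,0,0.5,0,0,0],[0,0,0,2,0,0,0],[0,0,0,4,0,0,0],[0,0,0,6.5,0,0,0],[0,0,0,10,0,0,0],[0,0,0,13,0,0,0],[0,0,0,15,0,0,0],[0,0,0,15,0,0,0],[0,0,0,15,0,0,0]])

```text
t: 6.1
tcp_pos: [599.0, -293.8, 366.9]
tcp_rot: [3.14, 0.001, 1.772]
contact_force: [0.3, -0.1, -0.9]
gripper_width: 0.185
```

```bash
python3 - <<'E'
from h import *
f=bot.grab_frame("scene");cv2.imwrite("pics/s4.png",f[:,:,::-1])
s=bot.read_state();print(s["tcp_pos"],s["tcp_rot"],s["contact_force"],s["gripper_width"])
E
```

```text
[ 598.59476293 -293.30659201  364.96918209] [-3.14055358e+00 -1.22407208e-03  1.77175201e+00] [ 0.10103575  0.24242008 -0.86934418] 0.1886424100303042
```

View pics/s4.png

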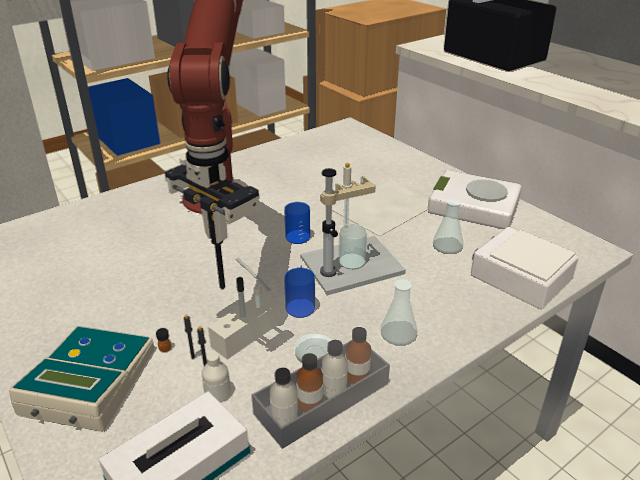

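Emit:
arm_command(series=[[0,-3,5,0,0,0,-0.06],[0,-6,8,0,0,0,-0.12],[0,-14.9,25.3,0,0,0,-0.3],[0,-14.9,25.3,0,0,0,-0.3],[0,-14.9,25.3,0,0,0,-0.3],[0,-14.9,25.3,0,0,0,-0.44],[0,-14.9,25.3,0,0,0,-0.44],[0,-14.9,25.3,0,0,0,-0.44],[0,-14.9,25.3,0,0,0,-0.44],[0,-14.4,28.3,0,0,0,-0.44],[0,-14.2,31.3,0,0,0,-0.44]])

```text
t: 7.07
tcp_pos: [457.5, 17.3, 365.2]
tcp_rot: [3.141, 0.002, 1.325]
contact_force: [0.4, -0.1, -0.3]
gripper_width: 0.19
```

```bash
python3 - <<'E'
from h import *
s=bot.read_state();print(s["tcp_pos"],s["tcp_rot"],s["contact_force"],s["gripper_width"])
E
```

```text
[457.48736854  17.2753432  365.22802622] [3.14115369e+00 1.93972563e-03 1.32532591e+00] [ 0.39478097 -0.08548352 -0.30427761] 0.1897175235864524
```

Emit:
arm_command(series=[[0,0.1,3.5,0,0,0,0],[0,0.3,7,0,0,0,0],[0,0.4,10.5,0,0,0,0],[0,0.5,12.9,0,0,0,0],[0,0.5,12.9,-1,0,0,0],[0,0.5,12.9,-1,0,0,0],[0,0.5,12.9,-1,0,0,0]])

```text
t: 7.65
tcp_pos: [462.4, 146.7, 354.6]
tcp_rot: [-3.14, 0.003, 1.329]
contact_force: [0.3, -0.2, -0.2]
gripper_width: 0.187
```

```bash
python3 - <<'E'
from h import *
import pickle
s=bot.read_state();print(s["tcp_pos"],s["tcp_rot"],s["contact_force"],s["gripper_width"])
f=bot.grab_frame("wrist");cv2.imwrite("pics/w5.png",f[:,:,::-1]);pickle.dump(s,open("w5.pkl","wb"))
f=bot.grab_frame("scene");crop(f[:,:,::-1],260,110,180,170,4,"s5.png");cv2.imwrite("pics/s5f.png",f[:,:,::-1])
f=bot.grab_frame("top");crop(f[:,:,::-1],200,185,140,115,5,"t5.png")
E
```

```text
[462.36937621 146.66854541 354.57308887] [-3.13998749  0.00319872  1.32926698] [ 0.31657924 -0.23975813 -0.16737644] 0.18736005655766638
```

View pics/w5.png

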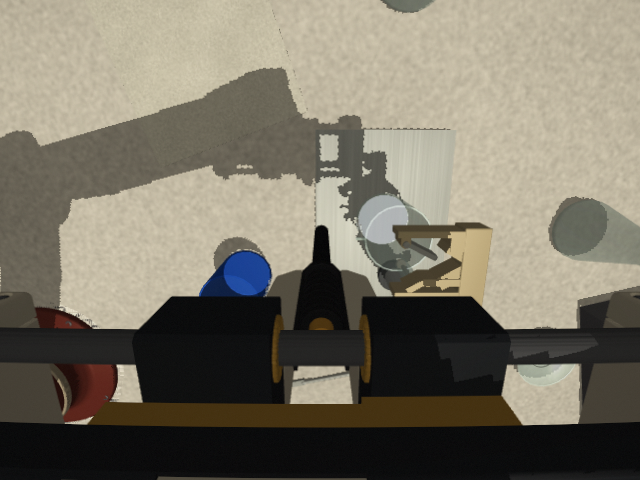

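View pics/s5.png

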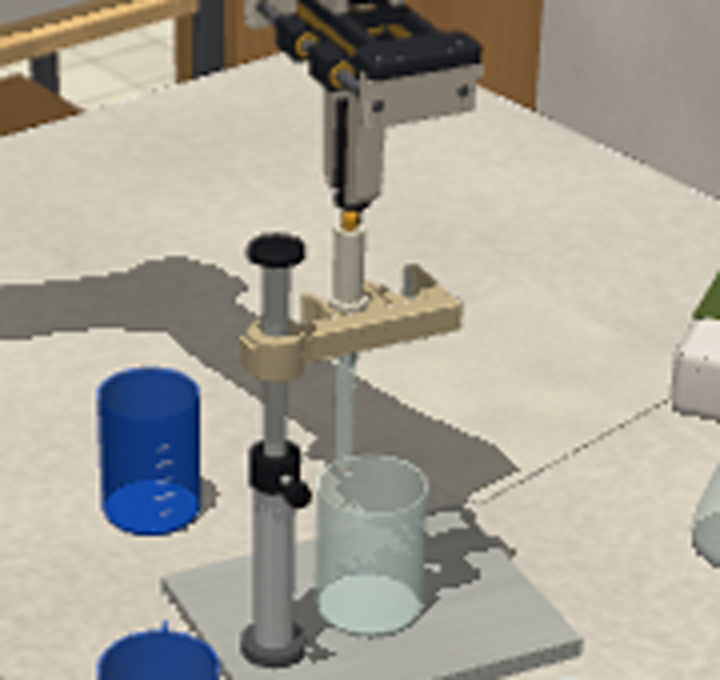

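View pics/t5.png

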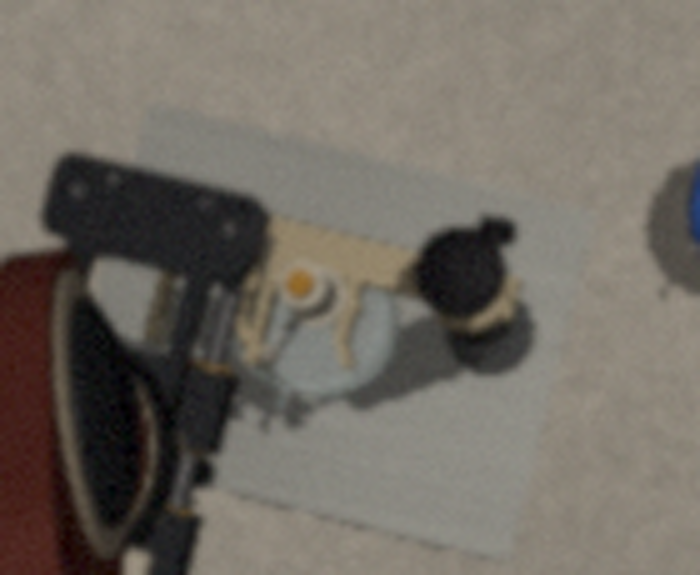

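```bash
python3 - <<'E'
from h import *
import pickle
s=pickle.load(open("w5.pkl","rb"));np.set_printoptions(precision=1,suppress=True)
crop(cv2.imread("pics/w5.png"),290,200,220,110,3.6,"w5c.png")
c,sn=np.cos(np.radians(-13.7)),np.sin(np.radians(-13.7))
def S(x,y,z): return (537+c*x-sn*y,130+sn*x+c*y,235+z)
print("tip",proj("wrist",(*s["tcp_pos"][:2],149),s))
for n,p in(("seat",(0,0,0)),("apex",(12,0,0)),("nose",(-7,3,-2)),("pivot",(-26,13,0)),("corner",(27,35,0))):
    q=proj("wrist",S(*p),s);print(n,q,(q-[290,200])*3.6)
E
```

```text
tip [321.6 229.5]
seat [441.9 259.8] [547.  215.2]
apex [460.7 259.7] [614.5 215. ]
nose [430.4 254.3] [505.4 195.5]
pivot [402.4 240.1] [404.6 144.2]
corner [491.2 205.3] [724.2  18.9]
```

View pics/w5c.png

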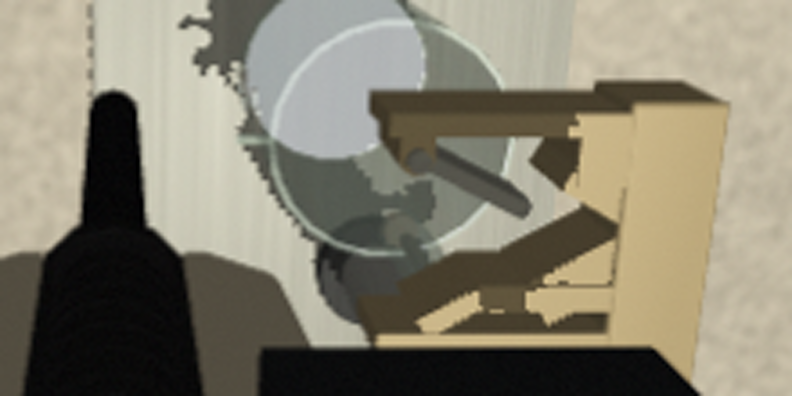

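```bash
python3 - <<'E'
from h import *
import pickle
np.set_printoptions(precision=1,suppress=True)
crop(cv2.imread("pics/w1.png"),300,190,90,130,4.5,"w1d.png")
crop(cv2.imread("pics/s5f.png"),315,150,70,60,10,"s5d.png")
E
```

```text
(no output)
```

View pics/w1d.png

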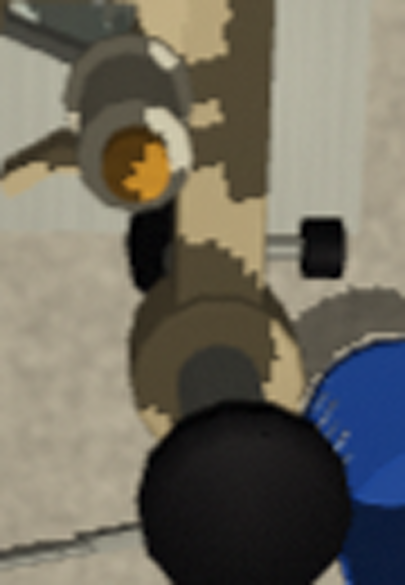

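View pics/s5d.png

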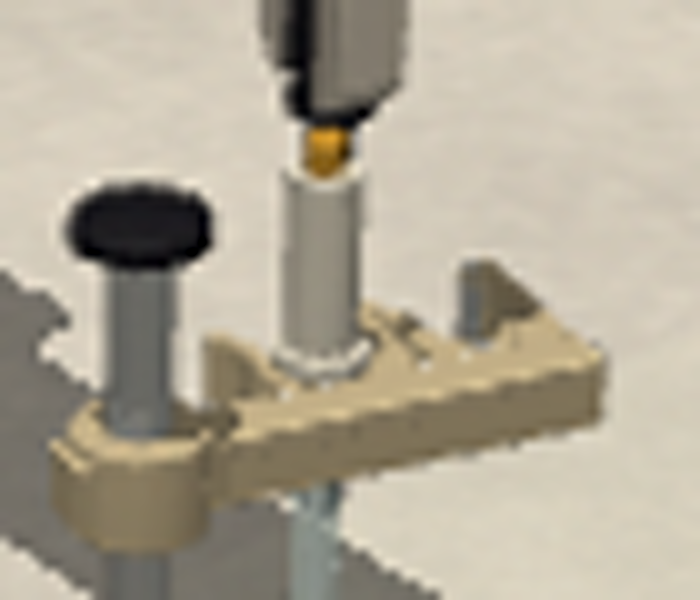

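```bash
python3 - <<'E'
from h import *
import pickle
np.set_printoptions(precision=1,suppress=True)
s1=pickle.load(open("w1.pkl","rb"));s5=pickle.load(open("w5.pkl","rb"))
print("ref",tri(("scene",(285+249/4,150+57/4)),("top",(260,241.6)),("wrist",(330.4,226.7),s1)),tri(("scene",(285+249/4,150+57/4)),("wrist",(330.4,226.7),s1)))
print("knob",tri(("scene",(329,171.5)),("top",(292.3,239.2)),("wrist",(354.4,301.8),s1)))
print("corner",tri(("scene",(375.3,186.2)),("wrist",(362.7,132.2),s1),("wrist",(492.8,228.6),s5)),tri(("wrist",(362.7,132.2),s1),("wrist",(492.8,228.6),s5)))
print("nose",tri(("wrist",(270+312/6,115+258/6),s1),("wrist",(290+525/3.6,200+208/3.6),s5)))
print("pivot",tri(("wrist",(270+158/6,115+178/6),s1),("wrist",(290+420/3.6,200+160/3.6),s5)))
print("apex",tri(("wrist",(270+424/6,115+268/6),s1),("wrist",(290+615/3.6,200+222/3.6),s5)))
# held electrode tip/ collar in scene
for z in (354.6,355.7):
  print(proj("scene",(462.2,147.6,z-62.7+31)))
E
```

```text
ref (array([528.1,  90.4, 295.8]), [0.6, 1.4, 1.1]) (array([528.4,  89.5, 295.7]), [0.2, 0.2])
knob (array([532.7,  32.9, 296.6]), [0.3, 0.6, 0.5])
corner (array([569.1, 144.1, 237.6]), [0.3, 0.7, 0.7]) (array([568.2, 144.6, 240.6]), [0.2, 0.2])
nose (array([532.9, 132.6, 236.2]), [0.3, 0.3])
pivot (array([515.6, 147.3, 241.1]), [0.3, 0.3])
apex (array([546.9, 127.9, 239.7]), [0.1, 0.1])
[348.7 137.8]
[348.7 137.4]
```

Emit:
arm_command(series=[[0,0,-0.2,-1,0,0,0],[0,0,-0.2,-2.2,0,0,0],[0,0,-0.2,-2.2,0,0,0],[0,1,-0.44,-2.2,0,0,0],[0,2,-0.69,-2.2,0,0,0],[0,3,-0.93,-2.2,0,0,0],[0,3.7,-1.1,-2.2,0,0,0],[0,3.7,-1.1,-2.2,0,0,0],[0,3.7,-1.1,-2.2,0,0,0]])

```text
t: 8.55
tcp_pos: [499.6, 137.0, 333.8]
tcp_rot: [3.141, 0.0, 1.331]
contact_force: [-1.2, 1.0, -0.5]
gripper_width: 0.187
```

```bash
python3 - <<'E'
from h import *
import pickle
s=bot.read_state();print(s["tcp_pos"],s["tcp_rot"],s["contact_force"],s["gripper_width"])
f=bot.grab_frame("wrist");crop(f[:,:,::-1],270,180,220,130,3.6,"w6.png");pickle.dump(s,open("w6.pkl","wb"))
f=bot.grab_frame("scene");crop(f[:,:,::-1],315,130,80,70,9,"s6.png")
E
```

```text
[499.63330531 137.00934061 333.7597838 ] [3.14148033e+00 2.44234169e-04 1.33087680e+00] [-1.20794272  0.99152227 -0.49979649] 0.1868493177298618
```

View pics/w6.png

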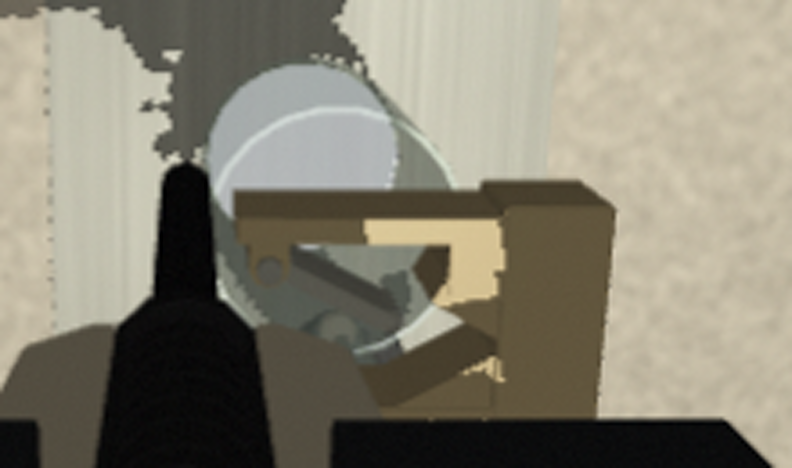

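View pics/s6.png

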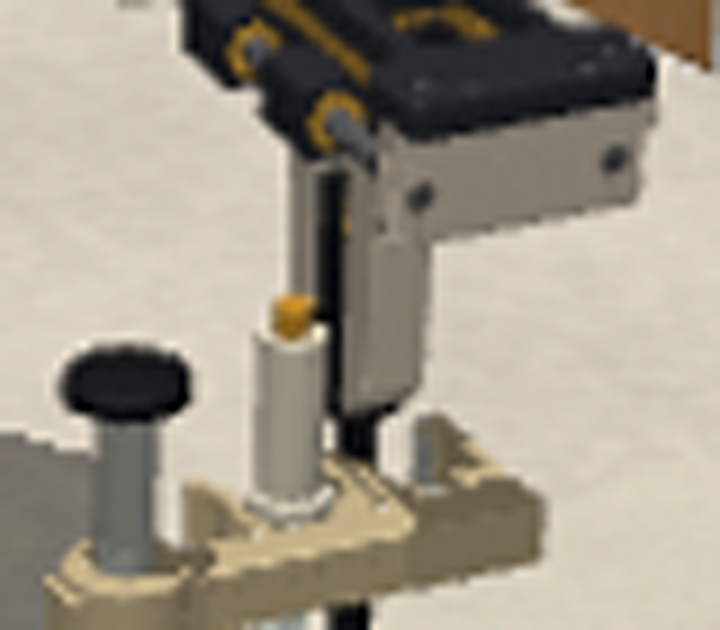

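Emit:
arm_command(series=[[0,0.49,-0.12,0,0,0,0],[0,0.97,-0.24,0,0,0,0],[0,1.36,-0.33,0,0,0,0],[0,1.75,-0.43,0,0,0,0],[0,2.1,-0.51,0,0,0,0],[0,2.4,-0.59,0,0,0,0],[0,2.7,-0.66,0,0,0,0],[0,3,-0.73,0,0,0,0],[0,3,-0.73,0,0,0,0]])

```text
t: 9.4
tcp_pos: [528.9, 129.1, 333.3]
tcp_rot: [-3.14, 0.002, 1.331]
contact_force: [-1.8, -2.1, -0.9]
gripper_width: 0.191
```

Emit:
arm_command(series=[[0,0.25,-0.06,0,0,0,0],[0,0.5,-0.12,0,0,0,0],[0,0.7,-0.17,0,0,0,0],[0,0.85,-0.21,0,0,0,0],[0,0.85,-0.21,0,0,0,0],[0,0.85,-0.21,0,0,0,0]])

```text
t: 9.9
tcp_pos: [537.8, 128.5, 333.8]
tcp_rot: [3.141, -0.001, 1.332]
contact_force: [-0.7, 0.0, -1.0]
gripper_width: 0.191
```

```bash
python3 - <<'E'
from h import *
import pickle
s=bot.read_state();print(s["tcp_pos"],s["tcp_rot"],s["contact_force"],s["wrist_torque"],s["gripper_width"])
f=bot.grab_frame("wrist");crop(f[:,:,::-1],270,180,220,130,3.6,"w7.png")
E
```

```text
[537.77040535 128.53456244 333.83988005] [ 3.14113780e+00 -9.38487666e-04  1.33240085e+00] [-0.74123771  0.04941074 -0.96050497] [-0.23015392  0.43737929  0.04196987] 0.19129474461207718
```

View pics/w7.png

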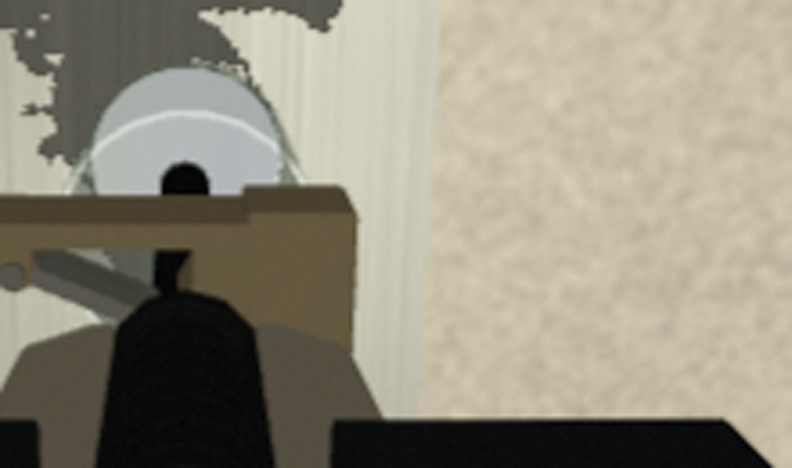

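Emit:
arm_command(series=[[0,0.1,-0.02,0,0,0,0],[0,0.2,-0.05,0,0,0,0],[0,0.2,-0.05,0,0,0,0],[0,0.2,-0.05,0,0,0,0]])

```text
t: 10.28
tcp_pos: [538.3, 128.4, 333.8]
tcp_rot: [-3.138, -0.001, 1.333]
contact_force: [-4.1, 0.9, 3.3]
gripper_width: 0.187
```

Emit:
arm_command(series=[[0,0.15,-0.04,0,0,0,0],[0,0.3,-0.07,0,0,0,0],[0,0.3,-0.07,0,0,0,0],[0,0.3,-0.07,0,0,0,0]])

```text
t: 10.62
tcp_pos: [539.2, 128.3, 333.1]
tcp_rot: [-3.131, -0.0, 1.333]
contact_force: [-8.9, 1.3, 4.5]
gripper_width: 0.192
```

```bash
python3 - <<'E'
from h import *
import pickle
s=bot.read_state();print(s["tcp_pos"],s["tcp_rot"],s["contact_force"],s["wrist_torque"],s["gripper_width"])
f=bot.grab_frame("wrist");crop(f[:,:,::-1],230,180,180,130,4.4,"w8.png")
f=bot.grab_frame("scene");crop(f[:,:,::-1],315,130,80,70,9,"s8.png")
E
```

```text
[539.21273457 128.25028923 333.13152582] [-3.13119247e+00 -6.96575725e-05  1.33331167e+00] [-8.93690602  1.27375751  4.53192819] [0.33757939 2.33868606 0.01744901] 0.1917719076595159
```

View pics/w8.png

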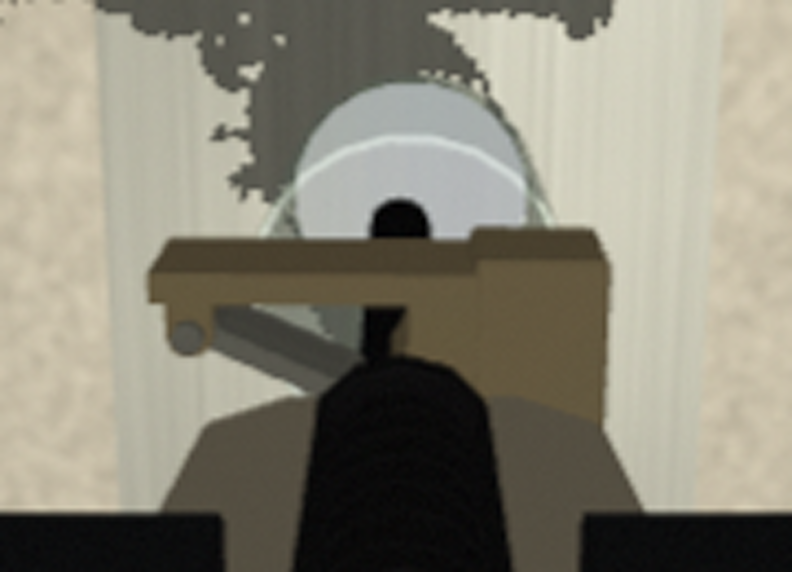

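View pics/s8.png

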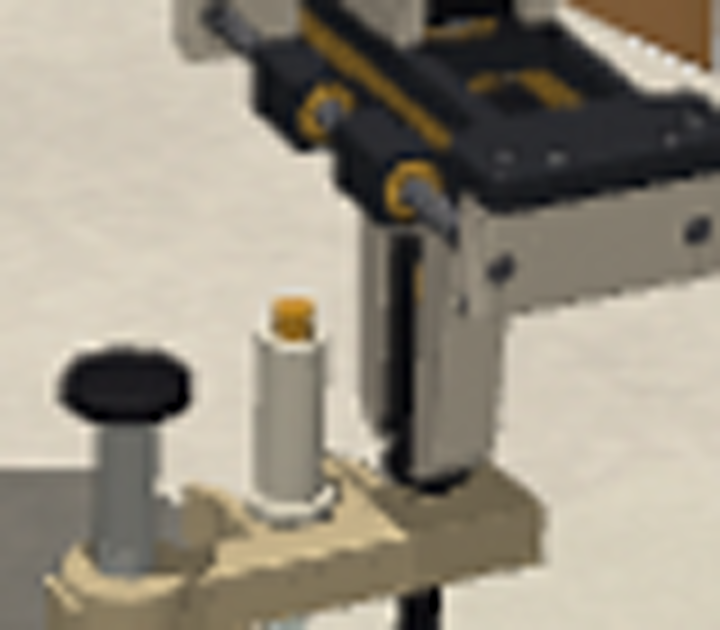

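Emit:
arm_command(series=[[0,-0.15,0.04,0,0,0,0],[0,-0.3,0.07,0,0,0,0],[0,-0.3,0.07,0,0,0,0],[0.45,-0.3,0.07,0,0,0,0],[0.45,-0.3,0.07,0,0,0,0],[0.45,-0.3,0.07,0,0,0,0],[0.45,-0.3,0.07,0,0,0,0],[0.45,-0.3,0.07,0,0,0,0],[0.45,-0.3,0.07,0,0,0,0]])

```text
t: 11.47
tcp_pos: [540.1, 127.3, 334.0]
tcp_rot: [3.14, -0.0, 1.331]
contact_force: [0.3, 0.1, -0.2]
gripper_width: 0.446
```

```bash
python3 - <<'E'
from h import *
import pickle
s=bot.read_state();print(s["tcp_pos"],s["tcp_rot"],s["contact_force"],s["wrist_torque"],s["gripper_width"])
f=bot.grab_frame("wrist");crop(f[:,:,::-1],230,180,180,130,4.4,"w9.png")
f=bot.grab_frame("scene");crop(f[:,:,::-1],315,130,80,70,9,"s9.png")
E
```

```text
[540.09554451 127.28792519 334.0342447 ] [ 3.14008265e+00 -3.03048569e-04  1.33149729e+00] [ 0.26936242  0.09713413 -0.24024466] [-0.06281043  0.11882822  0.0219787 ] 0.446162866171137
```

View pics/w9.png

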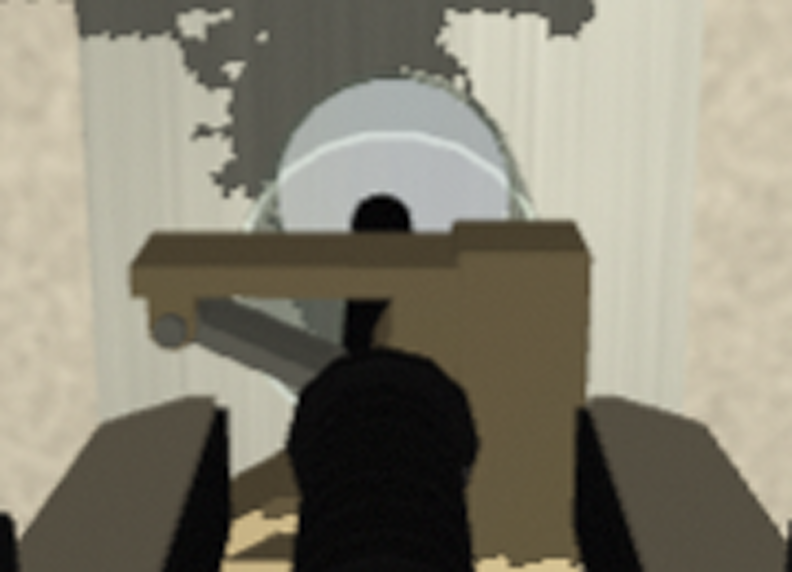

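View pics/s9.png

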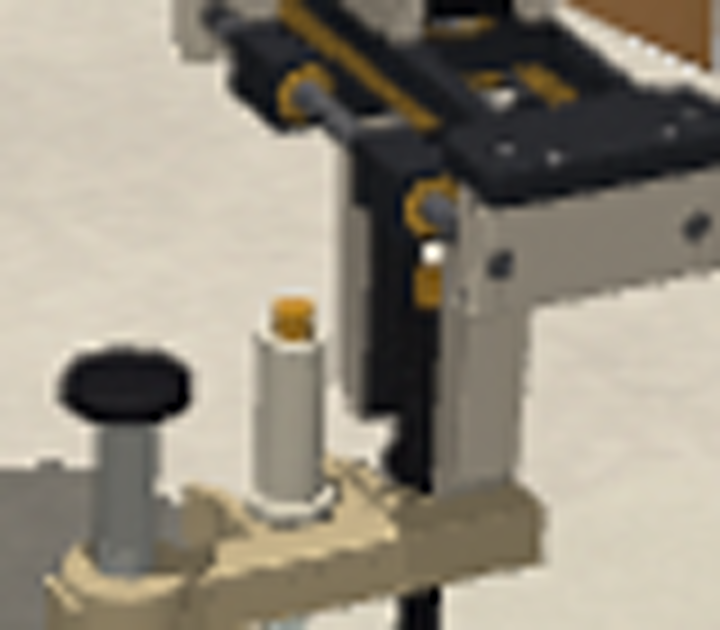

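Emit:
arm_command(series=[[0.45,0,0,1,0,0,0],[0.45,0,0,3,0,0,0],[0.45,0,0,6,0,0,0],[0.45,0,0,9,0,0,0],[0,0,-3,9,0,0,0],[0,-0.3,-6,9,0,0,0],[0,-0.6,-9.4,9,0,0,0],[0,-0.6,-9.4,9,0,0,0],[0,-0.6,-9.4,9,0,0,0],[0,-0.6,-9.4,9,0,0,0]])

```text
t: 12.4
tcp_pos: [533.6, 34.1, 424.3]
tcp_rot: [3.141, -0.001, 1.332]
contact_force: [-0.3, 0.5, -0.4]
gripper_width: 0.068
```

```bash
python3 - <<'E'
from h import *
import pickle
s=bot.read_state();print(s["tcp_pos"],s["tcp_rot"],s["contact_force"],s["wrist_torque"],s["gripper_width"])
pickle.dump(s,open("w10.pkl","wb"));f=bot.grab_frame("wrist");cv2.imwrite("pics/w10.png",f[:,:,::-1]);crop(f[:,:,::-1],260,90,150,125,5,"w10c.png")
f=bot.grab_frame("scene");crop(f[:,:,::-1],300,110,110,150,4,"s10.png")
E
```

```text
[533.64584043  34.1296222  424.28166532] [ 3.14115927e+00 -1.39129092e-03  1.33228270e+00] [-0.27549373  0.52057516 -0.40681374] [-0.08885969  0.12648853  0.0368678 ] 0.06798189336291255
```

View pics/w10.png

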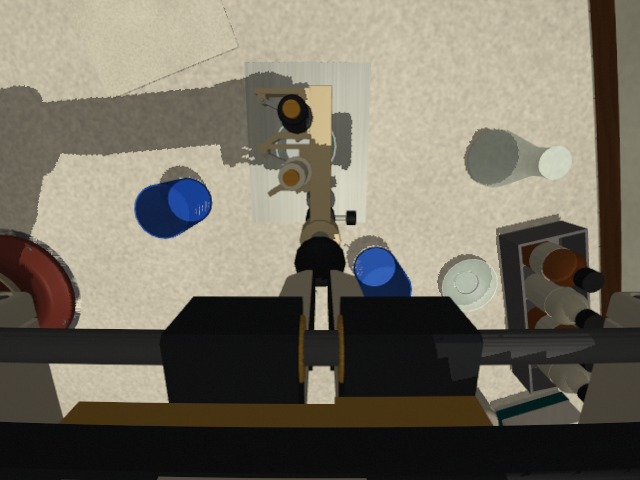

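View pics/w10c.png

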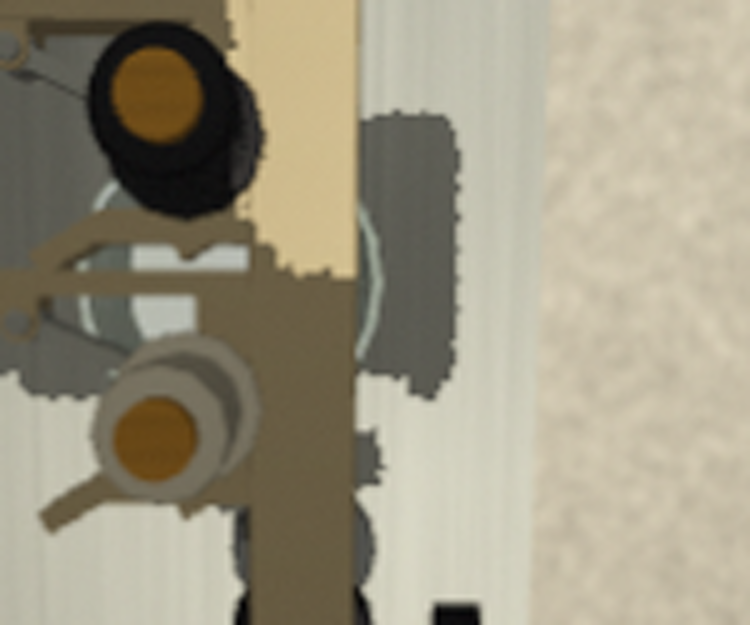

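View pics/s10.png

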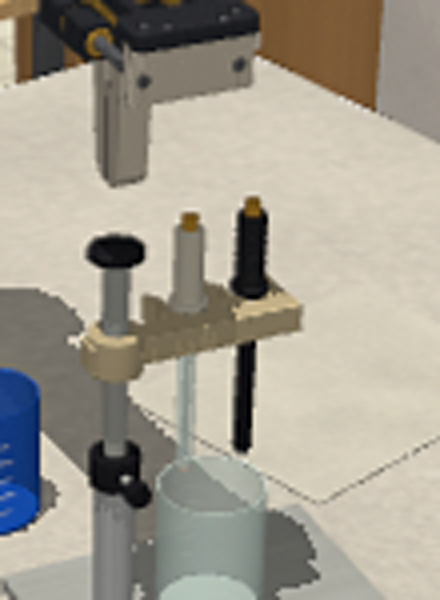

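Emit:
arm_command(series=[[0,-0.1,-0.1,-1.5,0,0,0],[0,-0.1,-0.1,-3,0,0,0],[0,-0.1,-0.1,-3.7,0,0,0],[0,-0.1,-0.1,-4.1,0,0,0],[0,-0.1,-0.1,-4.5,0,0,0],[0,-0.1,-0.1,-4.9,0,0,0],[0,-0.1,-0.1,-5.3,0,0,0],[0,-0.1,-0.1,-5.7,0,0,0],[0,-0.1,-0.1,-6.2,0,0,0]])

```text
t: 13.25
tcp_pos: [533.2, 33.3, 363.2]
tcp_rot: [3.139, -0.002, 1.333]
contact_force: [-1.6, 0.8, 6.2]
gripper_width: 0.003
```

Knob is moving with ~6 N. Check that, then continue.

Emit:
arm_command(series=[[0,0,0,-0.5,0,0,0],[0,0,0,-1,0,0,0],[0,0,0,-1.5,0,0,0],[0,0,0,-2,0,0,0],[0,0,0,-2.4,0,0,0],[0,0,0,-2.8,0,0,0],[0,0,0,-3,0,0,0]])

```text
t: 13.83
tcp_pos: [533.2, 33.3, 332.7]
tcp_rot: [3.14, -0.002, 1.333]
contact_force: [-1.8, 1.6, 4.2]
gripper_width: 0.006
```

```bash
python3 - <<'E'
from h import *
s=bot.read_state();print(s["tcp_pos"],s["contact_force"],s["wrist_torque"])
f=bot.grab_frame("scene");crop(f[:,:,::-1],290,110,130,150,4,"s11.png")
E
```

```text
[533.20056034  33.31857266 332.68970354] [-1.84012513  1.60316839  4.22675288] [0.22376873 0.29387919 0.00786834]
```

View pics/s11.png

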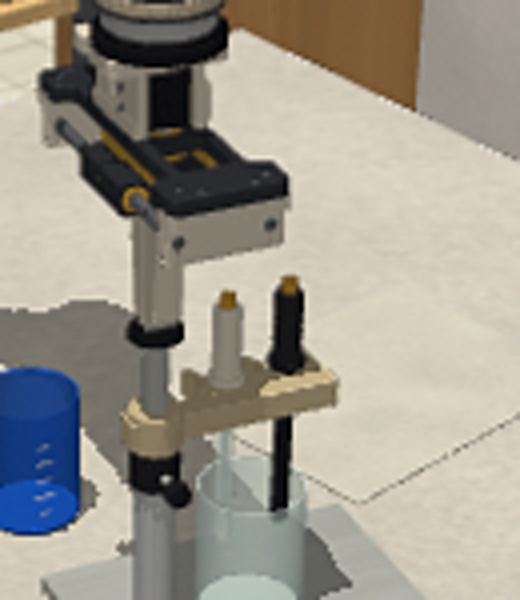

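Emit:
arm_command(series=[[0,0,0,-0.3,0,0,0],[0,0,0,-0.6,0,0,0],[0,0,0,-0.8,0,0,0],[0,0,0,-1.0,0,0,0],[0,0,0,-1.0,0,0,0]])

```text
t: 14.3
tcp_pos: [533.3, 33.2, 323.4]
tcp_rot: [3.139, -0.002, 1.333]
contact_force: [-2.3, 1.4, 8.5]
gripper_width: 0.007
```

Emit:
arm_command(series=[[0,0,0,-0.2,0,0,0],[0,0,0,-0.4,0,0,0],[0,0,0,-0.4,0,0,0]])

```text
t: 14.55
tcp_pos: [533.3, 32.9, 323.1]
tcp_rot: [3.138, -0.005, 1.333]
contact_force: [-8.2, 2.8, 27.8]
gripper_width: 0.008
```

Emit:
arm_command(series=[[0,0,0,0,0,0,0],[0,0,0,0.4,0,0,0],[0,0,0,1,0,0,0],[0,0,0,3,0,0,0],[0,0,0,6,0,0,0],[0,0,0,9,0,0,0],[0,0,0,12,0,0,0],[0,0,-3,13,0,0,0],[0,0,-6,13,0,0,0],[0,0,-6,13,0,0,0],[0,0,-6,13,0,0,0]])

```text
t: 15.47
tcp_pos: [532.2, -30.0, 447.6]
tcp_rot: [-3.142, 0.001, 1.327]
contact_force: [0.3, 0.6, -0.5]
gripper_width: 0.004
```

```bash
python3 - <<'E'
from h import *
import pickle
s=bot.read_state();print(s["tcp_pos"],s["contact_force"],s["t"]);pickle.dump(s,open("w12.pkl","wb"))
f=bot.grab_frame("scene");cv2.imwrite("pics/s12f.png",f[:,:,::-1]);crop(f[:,:,::-1],290,150,130,150,4,"s12.png")
f=bot.grab_frame("wrist");cv2.imwrite("pics/w12.png",f[:,:,::-1]);crop(f[:,:,::-1],230,60,180,150,4.4,"w12c.png")
f=bot.grab_frame("top");cv2.imwrite("pics/t12.png",f[:,:,::-1])
E
```

```text
[532.19065363 -29.95934454 447.6175551 ] [ 0.28675192  0.64181753 -0.49474478] 15.4667
```

View pics/s12.png

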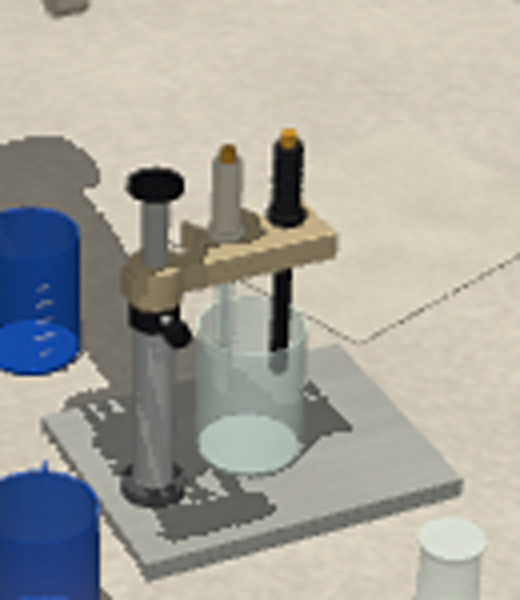

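View pics/w12c.png

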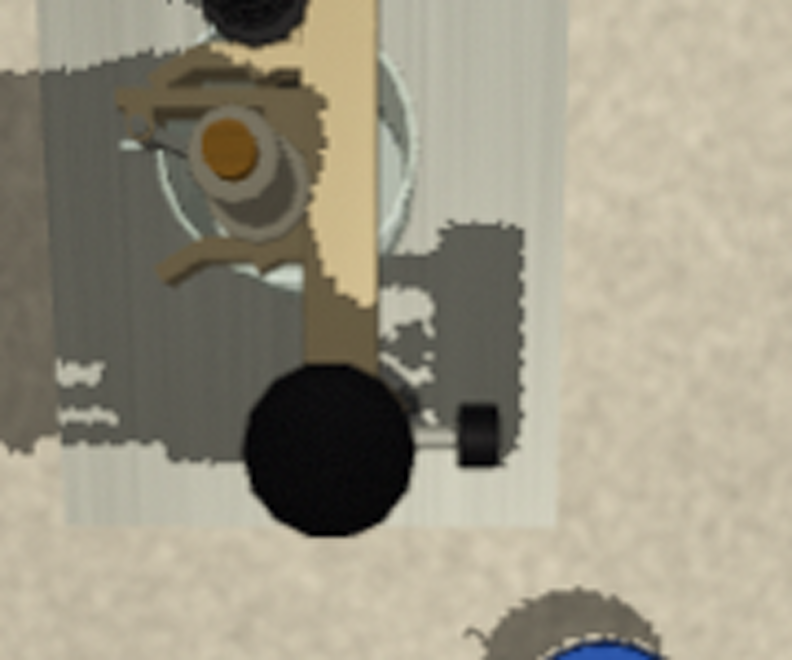

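View pics/s12f.png

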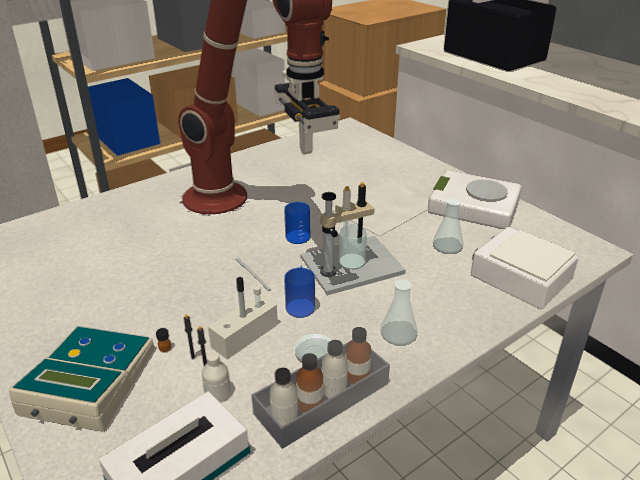

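```bash
python3 - <<'E'
from h import *
import pickle
s=pickle.load(open("w12.pkl","rb"))
crop(cv2.imread("pics/w12.png"),225,20,110,90,7,"w12d.png")
print(tri(("scene",(290+288/4,150+133/4)),("wrist",(0,0),s)) if 0 else "")
E
```

```text
(no output)
```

View pics/w12d.png

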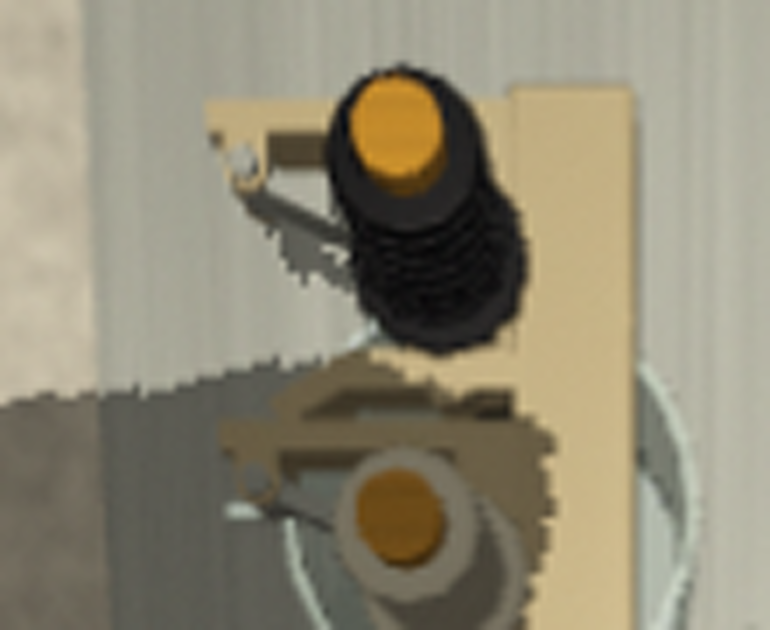

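```bash
python3 -c "
from rig import bot
print(bot.sign_off())"
```

```text
the job is handed in; nothing more can be done
None
```

I took the black nitrate electrode out of the rack, slid it into the free V seat and pressed the knob down until the head was fully lowered. I handed the job in at about 15.6 s of the 58 s allowed.

**Electrode in the seat:**
- The push took about 3 N at the catch. The force then dropped to under 1 N and rose to about 9 N with almost no further travel, which I read as the shaft being home in the V.
- I released the electrode and it stayed upright.
- In the last wrist picture its catch finger slants like the one on the reference electrode, and the two brass plugs are level along the push direction. I judged the catch as shut from this picture and the forces; there was no reading of its angle.
- The collar sits just above the arm. I aimed for about 6 mm and did not measure the gap after release.

**Head lowered:**
- The knob moved down with about 4 to 8 N, then the force jumped to about 28 N within 0.3 mm, which is the end stop. Total travel was about 57 mm, which leaves a starting height of roughly 12 mm if it is at the stop.
- The scene picture shows the clamp sitting on the column's stop and both electrodes hanging inside the clear beaker.
- The beaker and everything else look unmoved. The gripper ended clear of everything.

**Disagreement:** the top and scene cameras differed by up to about 10 mm at bench level. They agreed to about 1 mm on the points I used, and the wrist pictures confirmed those to within about 2 mm.

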